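# Stop-button test on a machine control station

## Task

Test the emergency stop: press the big mushroom button all the way in so that it stays in when you take the finger off, then release it by twisting it clockwise (seen from above), pushing one of its raised ribs sideways with a fingertip, so that it pops out again. Then press the round reset button fully in and let it go. Work with the fingertips only and pinch nothing; do not press the square start button, and leave the loose things where they lie.

Things in the scene. Friction and masses are not known exactly. Their poses are not given: they have to be found in the camera images.
- stop_station: The stop station: a grey box 116x116x50 mm on a 150x130 mm foot plate, bolted down at a random place and yaw; it carries the mushroom button in the middle of its top. Origin: centre of its underside on the bench; z up.
- stop_top (a point): Centre of the flat top face of the mushroom head, on its axis: 85 mm above the bench when out. The head is a black disc of 90 mm diameter and 16 mm thickness with two raised bare-metal ribs on its top, opposite each other, each from 23 to 43 mm from the axis, 18 mm high and 10 mm thick; the middle (46 mm between the ribs) and the rest of the top are free. With the head at rest the ribs lie along this frame's y axis (the station's y).
- stop_plunger (a joint): How far the mushroom is pushed in, m: 0 out, 0.0135 at the bottom stop. A spring pushes it out (1 N out, 3 N in; about 5 N presses it right in). Pressed past about 0.011 and let go, it latches and rests at about 0.0105.
- stop_head (a joint): Turn of the mushroom head, rad: 0 at rest, grows clockwise seen from above, stop at 1.0. A spring turns it back to 0 (0.03 N m at 0, 0.07 N m at 0.5). When latched, it pops out once turned past about 0.4.
- rib_left_drive: The cheek to push for a clockwise turn, on the rib at the station's +y side: an upright face 20 mm long and 13 mm high. Origin: middle of the cheek's lower edge, on the head's top face, 33 mm from the head's axis. The outward direction of this cheek is its own -x; push it the opposite way. Its y axis runs along the rib, radially. It turns and sinks with the head.
- rib_left_back: The opposite cheek of the same rib (outward direction its own +x); pushing here does nothing, the head does not turn anticlockwise. Origin as for the other cheek, 7 mm from it.
- rib_right_drive: The cheek to push for a clockwise turn, on the rib at the station's -y side: an upright face 20 mm long and 13 mm high. Origin: middle of the cheek's lower edge, on the head's top face, 33 mm from the head's axis. The outward direction of this cheek is its own +x; push it the opposite way. Its y axis runs along the rib, radially. It turns and sinks with the head.
- rib_right_back: The opposite cheek of the same rib (outward direction its own -x); pushing here does nothing, the head does not turn anticlockwise. Origin as for the other cheek, 7 mm from it.
- reset_button (a joint): How far the round reset button is pressed, m: 0 out, 0.006 fully in, springs back; 1.5 N out to 4.5 N in.
- reset_button_top (a point): Centre of the top of the round reset button: 38 mm diameter, 59 mm above the bench, standing 10 mm proud of a round bezel on its own grey box 74x74x46 mm beside the stop station, left or right.
- start_button (a joint): How far the square start button is pressed, m: 0 out, 0.006 in. Not to be pressed.
- start_button_top (a point): Centre of the top of the square start button: 36x36 mm, 59 mm above the bench, on an equal grey box at the other side of the stop station.
- caliper: Bystander: digital caliper lying at the right side of the bench, 78x190x11 mm. Origin: centre of its underside.
- wrench: Bystander: combination spanner lying at the right front, 30x184x9 mm. Origin: centre of its underside.
- torch: Bystander: black pocket torch lying in front of the stop station, 36x122x36 mm. Origin: centre of its underside.
- bracket: Bystander: small metal saddle bracket in front of the stop station, 60x50x35 mm. Origin: centre of its underside.
- tape_measure: Bystander: tape measure behind the stop station, 37x80x69 mm. Origin: centre of its underside.
- bolt: Bystander: short hexagon bolt lying right of the torch, 23x45x20 mm. Origin: centre of its underside.
Mind the look-alikes: they are no part of the job. What is shaped like the part that bears start_button but red is not meant.

How it is judged:
On the way, in this order (a step that is already met when the one before it is completed fails the run):
1. the mushroom is latched in and stays in with the robot off it (value of joint stop_plunger above 0.009 m and contact force between each of the arm, the fingers and stop_station below 0.3 N), for 0.2 s.
2. the mushroom, twisted, has popped out (value of joint stop_plunger below 0.002 m), for 0.1 s.
3. the reset button is pressed in, with the mushroom out and turned back (value of joint reset_button above 0.004 m and value of joint stop_plunger below 0.002 m and value of joint stop_head below 0.15 rad), for 0.05 s.
At the end, for the whole second after the job is handed in: The mushroom is out (less than 2 mm in) and turned back (within 0.1 rad), the reset and start buttons are out (less than 1.5 mm in), and each loose thing is within 30 mm of where it lay (value of joint stop_plunger below 0.002 m and value of joint stop_head below 0.1 rad and value of joint each of reset_button, start_button below 0.0015 m and distance of each of caliper, wrench, torch, bracket, tape_measure, bolt from where it was at the start of the episode below 0.03 m); the robot touches nothing.
It fails at once if the start button is pressed (more than 2.5 mm) (value of joint start_button above 0.0025 m).
It fails at once if a rib is pinched (both cheeks squeezed at once) while the head is turned (value of joint stop_head above 0.1 rad and ((contact force between the fingers and rib_left_drive above 1 N and contact force between the fingers and rib_left_back above 1 N) or (contact force between the fingers and rib_right_drive above 1 N and contact force between the fingers and rib_right_back above 1 N))).
It fails at once if a loose thing is pushed away, lifted or carried (more than 30 mm) (distance of any of caliper, wrench, torch, bracket, tape_measure, bolt from where it was at the start of the episode above 0.03 m).
It also fails if it takes over 56 s, if anything falls off the work surface, if the arm or the gripper's body presses on something with over 40 N, if the wrist force passes 120 N, or if a joint passes its speed limit or range.

## Robot

A 6-joint arm with a two-finger parallel gripper is mounted at the origin on the work surface; the furniture and walls round the work are solid. World frame = base frame: x ahead of the robot, y to its left, z up, the work surface at z = 0. Lengths are in m, angles in rad, forces in N, time in s.
With the tool pointing down it reaches from about 0.4 to 0.825 m from the base axis. Payload 7 kg.
Tool frame: the origin (TCP) lies between the finger pads; the fingertips stand 11 mm ahead of it and the grasp point (between the pads) lies 8 mm behind it (arm.tips_ahead is the distance from the TCP to the fingertips, in m); z points along the fingers, x is the direction in which the jaws open and shut, and the axes are right-handed (so a half turn about z gives the same grasp; the last joint's range is limited). The gripper opens to 88 mm and grips with 3 to 60 N. Pads are 19 mm wide; open, the fingers measure 130 mm over their backs; the gripper's body (78 mm by 193 mm) begins 47 mm behind the grasp point.
Start: joints at [-0.868, 0.359, 0.012, 0, -1.224, -0.288], TCP at [0.272, -0.618, 0.238] pointing down, gripper open.
Joint ranges: [-3.07, 3.07], [-1.43, 2.12], [-1.02, 1.25], [-3.03, 1.67], [-3.05, -0], [-3.03, 3.03]. Speed limits (rad/s): [2.39, 2.39, 3.01, 3.14, 3.14, 3.14].

## Interface

Orientations are given as [roll, pitch, yaw] about the fixed x, y, z axes, in that order (R = Rz(yaw) Ry(pitch) Rx(roll)).
In Python, from station import arm, optics, finder gives the robot as it stands. The module is installed in compiled form; this text tells all that it offers.
- The arm moves only by the tool apply_moves, never from a script. Its argument "increments" is one flat list of numbers, 6 for each row, row after row: the shift along the world's x, y, z in m, then the turn, a rotation vector about the world's x, y, z in rad. In form: [tx, ty, tz, rx, ry, rz, tx, ty, tz, rx, ry, rz, ...]. A call has 1 to 20 rows; each row shifts and turns the pose as measured when the row begins; what a row does not reach is not made up. A row lasts 1/12 s, in which the tool goes at most 41.7 mm and 7.16 degrees, less where a joint would pass 70% of its speed; a pose out of reach is approached as far as the arm can. A call with a gripper value outside its range is refused whole. "hand" is the closure, from 0 (fully open) to 1 (shut), set as the call begins (left out, the last holds). The fingers move at their own pace and stop on an object; "force" is the grip in N (left out, the last holds). Time passes only in rows, so rows that do not move let the fingers close. It gives the time, the measured TCP pose, the force and the opening at its end, in the units of the state.
- arm.get_state(): the state, without advancing time (a new reading comes with each control period).
- optics.grab_frame(name): name is "side" or "top"; returns the picture (384x512x3 uint8, red, green, blue); there is no depth.
- optics.camera_model(name): a dict with "fx", "fy", "cx", "cy" (pixels), "world_to_cam" (4x4, takes a point from world to camera coordinates). Camera axes: x right, y up, looking along -z (the intrinsics and any distortion apply to the point x, -y, -z); pixel columns grow to the right and rows downward; lengths in m; the calibration is good to about 2 mm. A picture is of the moment at which its call begins. camera_model takes no time and is no camera call.
- arm.job_done(): hands the job in, once; it reports no verdict.
Trained networks look in the newest picture that a camera, given by its name, has taken for a name from the list of things; names that differ only in an ending like _2 or _b are one class to them, and where a whole thing is asked for, a point or a joint stands for the part that bears it (a point fixed in the world has none). Each returns a list of dicts, best first, with "conf" (0 to 1); they miss things now and then, are a little off and sometimes report something else, mostly with a low value. They report only what shows in the picture. A call takes as long as a camera call. They do not tell look-alikes from the thing itself.
- finder.find_in(camera, name): "box" ([left, top, right, bottom] in pixels, round what is visible of it).
- finder.landmark_of(camera, name): "point" ([column, row] in pixels: a listed point, or the origin of a listed thing).
The state is a dict: "t": time; "q": joint angles; "qd": joint speeds; "joint_efforts": joint torques, N m; "eef_pos": TCP position; "ee_rot": TCP orientation; "force": force on the tool from outside, world axes, zero at the start; "moment": the same for the moment, N m; "width": finger opening in m.
Only numpy, scipy, OpenCV 4.12 (cv2) and the standard library are available. Lean on these libraries where they do the work, as an engineer would, in place of code of your own. Each camera call takes 0.05 s, during which the arm holds its last target. There are 200 camera calls.

## Working session

There is one attempt and no reset: what is moved stays moved. The work goes in short steps, Python scripts to look and compute and a tool call to move; the robot and the scene stay as the last step left them, time stands still between calls to the robot, and variables do not carry over. Pictures are saved under pics/ and viewed, about 8 in all and at most 12, crops included, and the job is handed in when it is done.

Besides the shell and the picture viewer there is one more tool, called as name(argument=value, ...) on one line, values as JSON. apply_moves: Moves the arm, as the interface text tells. Its arguments: {"type":"object","properties":{"increments":{"type":"array"},"hand":{"type":"number"},"force":{"type":"number"}},"required":["increments"]}

```bash
mkdir -p pics
cat > h.py <<'E'
import numpy as np, cv2
from scipy.optimize import least_squares
from station import arm, optics, finder
def proj(cam,P):
    m=optics.camera_model(cam); c=np.array(m["world_to_cam"])@np.append(P,1)
    return np.array([m["fx"]*c[0]/-c[2]+m["cx"], m["fy"]*(-c[1])/-c[2]+m["cy"]])
def tri(obs,z=None):
    "obs: list of (cam,pixel); z fixes height"
    f=lambda p: np.concatenate([proj(c,np.append(p[:2],p[2] if z is None else z))-px for c,px in obs])
    r=least_squares(f,[0.6,0,0.06][:3 if z is None else 2]); return r.x,np.abs(r.fun).max()
E
python3 - <<'E'
from h import *
for c in("side","top"):
    im=optics.grab_frame(c); cv2.imwrite(f"pics/{c}0.png",im[...,::-1])
    m=optics.camera_model(c); print(c,[k for k in m],m["fx"],np.linalg.inv(m["world_to_cam"])[:3,3])
obs={}
for n in("stop_top","rib_left_drive","rib_right_drive","reset_button_top","start_button_top","stop_station"):
    for c in("side","top"):
        r=finder.landmark_of(c,n); print(n,c,[(np.round(d["point"],1).tolist(),round(d["conf"],2)) for d in r[:3]])
        if r: obs.setdefault(n,[]).append((c,np.array(r[0]["point"])))
    if len(obs.get(n,[]))==2: print("  ",tri(obs[n]))
print(arm.get_state())
E
cd pics; python3 -c "
import cv2,numpy as np
cv2.imwrite('both0.png',cv2.resize(np.vstack([cv2.imread('side0.png'),cv2.imread('top0.png')]),(400,600)))"
```

```text
side ['fx', 'fy', 'cx', 'cy', 'world_to_cam'] 357.4773297348083 [ 0.43739582 -0.87550664  0.59657587]
top ['fx', 'fy', 'cx', 'cy', 'world_to_cam'] 373.9661607074258 [ 0.48002773 -0.09201379  0.98191969]
stop_top side [([251.0, 175.4], 0.83)]
stop_top top [([200.1, 176.6], 0.76)]
   (array([0.58207791, 0.03371729, 0.09031266]), np.float64(1.5792021234505285))
rib_left_drive side []
rib_left_drive top []
rib_right_drive side []
rib_right_drive top []
reset_button_top side [([234.7, 238.1], 0.45)]
reset_button_top top [([301.8, 207.5], 0.68)]
   (array([ 0.5019052 , -0.21142747,  0.06183257]), np.float64(2.013718708995242))
start_button_top side [([286.6, 215.5], 0.56), ([236.1, 159.5], 0.44)]
start_button_top top [([278.3, 152.8], 0.62), ([131.7, 186.0], 0.53)]
   (array([ 0.63988224, -0.15671177,  0.07060972]), np.float64(1.0048472237915576))
stop_station side [([253.1, 198.2], 0.61), ([295.1, 327.0], 0.58)]
stop_station top [([203.2, 179.5], 0.82)]
   (array([0.58530248, 0.03710888, 0.00808868]), np.float64(0.7901307533223871))
{'t': 0.7, 'q': array([-8.67936759e-01,  3.58526935e-01,  1.18997433e-02, -8.83992156e-06,
       -1.22411133e+00, -2.88093568e-01]), 'qd': array([ 6.07532905e-04, -6.78054880e-05,  5.18836597e-04,  3.34058516e-04,
        7.05715400e-05, -2.93899292e-04]), 'joint_efforts': array([ 1.60518772e-03, -5.82162988e+01,  2.93247950e+01,  7.00123429e+00,
        1.24833020e-02, -3.34379479e-05]), 'eef_pos': array([ 0.27197616, -0.6177484 ,  0.23760682]), 'ee_rot': array([3.14156826e+00, 5.30578730e-05, 1.98555932e+00]), 'force': array([0.58434259, 0.22414156, 0.68423899]), 'moment': array([-0.00067752, -0.03036608, -0.01792669]), 'width': 0.08794590986210928}
```

View pics/top0.png

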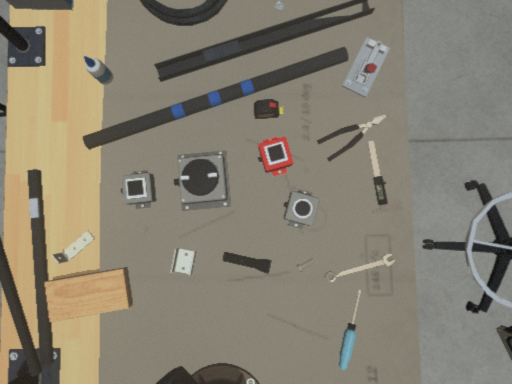

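View pics/side0.png

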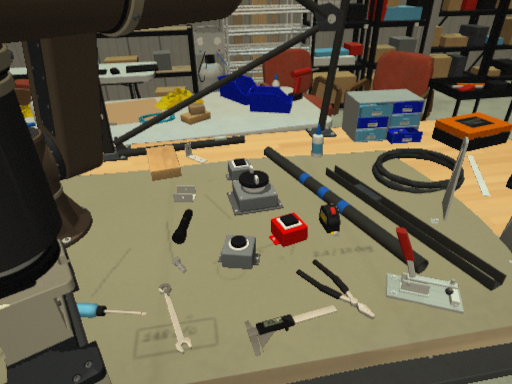

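The top view shows the stop station at (203,178), the grey round reset box at (302,208), the grey square start box at (137,187) and the red decoy at (276,153). The side view agrees. Next I'll zoom in on the head.

Run:
```python
import cv2,numpy as np
a=cv2.resize(cv2.imread('pics/top0.png')[140:220,165:245],(600,600),interpolation=cv2.INTER_CUBIC)
cv2.imwrite('pics/crop1.png',a)
from h import *
for z in(.085,.09):print(z,tri([("top",np.array([203,178]))],z))
for yaw in(-5,0,5,10):
  pass
for c,p in(("top",[302,208]),):print(tri([(c,np.array(p))],.059))
for n in("stop_top","reset_button_top"):
  pass
```

```text
0.085 (array([0.58228257, 0.02720553]), np.float64(2.842170943040401e-14))
0.09 (array([0.58171253, 0.02654093]), np.float64(0.0))
(array([ 0.50568227, -0.21264856]), np.float64(4.547473508864641e-13))
```

View pics/crop1.png

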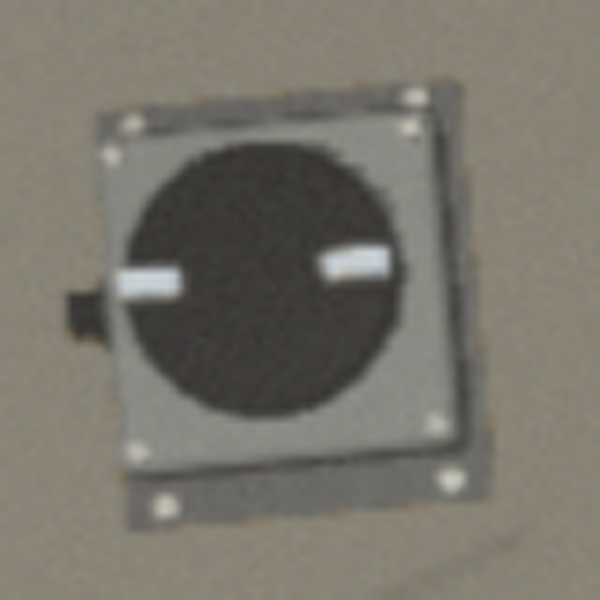

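The crop shows the disc centre at crop (264,280), which is pixel (200.2,177.3), matching the landmark. The ribs at crop (148,283) and (356,262) give a station yaw of about +0.1 rad. Next I move over the head, fingers shut and jaw axis along the station's x.

apply_moves(increments=[0.0175, 0.036, 0, 0, 0, 0.07, 0.0175, 0.036, 0, 0, 0, 0.07, 0.0175, 0.036, 0, 0, 0, 0.07, 0.0175, 0.036, 0, 0, 0, 0.07, 0.0175, 0.036, 0, 0, 0, 0.07, 0.0175, 0.036, 0, 0, 0, 0.07, 0.0175, 0.036, 0, 0, 0, 0.07, 0.0175, 0.036, 0, 0, 0, 0.07, 0.0175, 0.036, 0, 0, 0, 0.07, 0.0175, 0.036, 0, 0, 0, 0.07, 0.0175, 0.036, 0, 0, 0, 0.07, 0.0175, 0.036, 0, 0, 0, 0.07, 0.0175, 0.036, 0, 0, 0, 0.07, 0.0175, 0.036, 0, 0, 0, 0.07, 0.0175, 0.036, 0, 0, 0, 0.07, 0.0175, 0.036, 0, 0, 0, 0.07, 0.0175, 0.036, 0, 0, 0, 0.07], hand=1, force=10)

```text
t: 2.12
eef_pos: [0.5715, 0.0149, 0.2399]
ee_rot: [3.141, 0.009, -3.061]
force: [0.3, -1.5, -0.5]
width: 0.0005
```

apply_moves(increments=[0.0125, 0.0195, 0, 0, 0, 0.02, 0, 0, -0.035, 0, 0, 0, 0, 0, -0.035, 0, 0, 0, 0, 0, -0.03, 0, 0, 0, 0, 0, 0, 0, 0, 0])

```text
t: 2.53
eef_pos: [0.5898, 0.0457, 0.1395]
ee_rot: [3.139, 0.019, -3.025]
force: [-0.9, -0.8, -0.1]
width: 0.0007
```

Run:
```python
from h import *
s=arm.get_state();print(s["eef_pos"],s["ee_rot"],s["force"])
a=optics.grab_frame("side")[...,::-1];b=optics.grab_frame("top")[...,::-1]
f=lambda i,x,y:cv2.resize(i[y:y+90,x:x+90],(400,400),interpolation=cv2.INTER_CUBIC)
cv2.imwrite("pics/p1.png",np.hstack([f(a,210,125),f(b,155,135)]))
```

```text
[0.58978086 0.04569033 0.13951892] [ 3.13929903  0.01872549 -3.02450966] [-0.89475941 -0.84572536 -0.05864247]
```

View pics/p1.png

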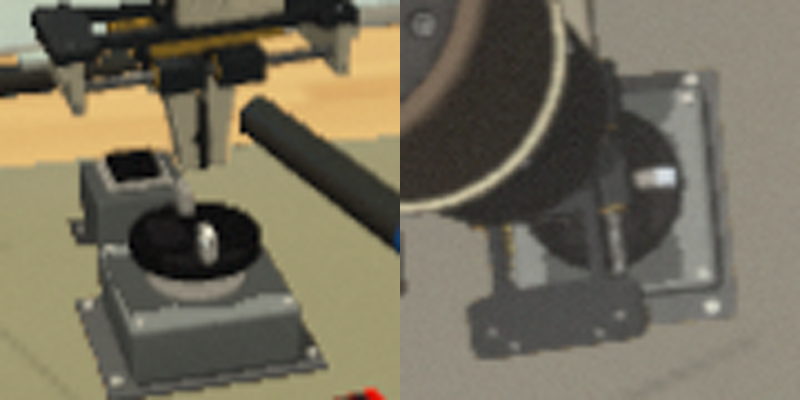

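The picture shows the shut fingers above the head, a little too far left (+y). I'll correct that and press.

apply_moves(increments=[-0.006, -0.011, 0, 0, 0.015, -0.01, 0, 0, 0, 0, 0, 0, 0, 0, -0.02, 0, 0, 0, 0, 0, -0.018, 0, 0, 0, 0, 0, 0, 0, 0, 0])

```text
t: 3.05
eef_pos: [0.593, 0.0338, 0.119]
ee_rot: [3.135, 0.027, -3.035]
force: [-1.0, 0.3, 0.4]
width: 0.0005
```

apply_moves(increments=[0, 0, -0.005, 0, 0, 0, 0, 0, -0.005, 0, 0, 0, 0, 0, -0.004, 0, 0, 0, 0, 0, 0, 0, 0, 0])

```text
t: 3.38
eef_pos: [0.5962, 0.0335, 0.1104]
ee_rot: [3.134, 0.036, -3.036]
force: [0.5, -0.4, -0.5]
width: 0.0003
```

apply_moves(increments=[-0.012, 0, 0, 0, 0.04, 0, 0, 0, 0, 0, 0, 0, 0, 0, 0, 0, 0, 0])

```text
t: 3.63
eef_pos: [0.5849, 0.0337, 0.112]
ee_rot: [3.13, -0.002, -3.036]
force: [1.1, 0.6, -0.5]
width: 0.0007
```

apply_moves(increments=[-0.0005, 0, -0.007, 0, 0.001, 0, -0.0005, 0, -0.006, 0, 0.001, 0, -0.0005, 0, -0.006, 0, 0.001, 0, -0.0005, 0, -0.006, 0, 0.001, 0])

```text
t: 3.97
eef_pos: [0.5853, 0.0341, 0.0877]
ee_rot: [3.129, 0.001, -3.035]
force: [-0.4, -0.9, 4.0]
width: 0.0008
```

apply_moves(increments=[-0.0005, 0, -0.006, 0, 0.001, 0, -0.0005, 0, -0.006, 0, 0.001, 0])

```text
t: 4.13
eef_pos: [0.587, 0.0335, 0.0811]
ee_rot: [3.132, 0.004, -3.03]
force: [-31.1, 1.9, 100.7]
width: 0.0004
```

apply_moves(increments=[0, 0, 0.015, 0, 0, 0, -0.001, 0, 0.015, 0, 0, 0, -0.001, 0, 0.015, 0, 0, 0, 0, 0, 0, 0, 0, 0, 0, 0, 0, 0, 0, 0])

```text
t: 4.55
eef_pos: [0.5851, 0.0335, 0.1287]
ee_rot: [3.133, 0.006, -3.029]
force: [0.5, -0.5, -0.6]
width: 0.0005
```

Run:
```python
from h import *
s=arm.get_state();print(s["t"],s["eef_pos"],s["ee_rot"],s["force"])
a=optics.grab_frame("side")[...,::-1];b=optics.grab_frame("top")[...,::-1]
f=lambda i,x,y:cv2.resize(i[y:y+90,x:x+90],(400,400),interpolation=cv2.INTER_CUBIC)
cv2.imwrite("pics/p2.png",np.hstack([f(a,210,125),f(b,155,135)]))
```

```text
4.55 [0.58511667 0.03353423 0.128671  ] [ 3.13286789  0.00636478 -3.02891785] [ 0.48490945 -0.46400503 -0.57938038]
```

View pics/p2.png

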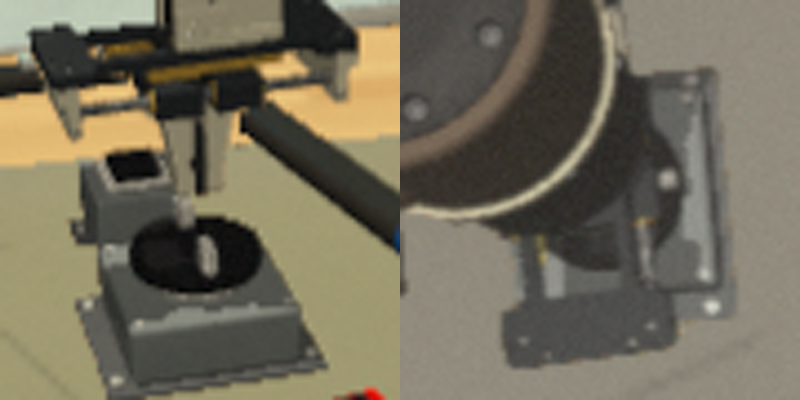

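The mushroom is latched: its collar is hidden, the fingers are free and the force is about 0. Next I go beside the right rib, on its +x (drive) side.

apply_moves(increments=[0.018, -0.017, 0, 0, 0, -0.01, 0.018, -0.017, 0, 0, 0, 0, 0, 0, 0, 0, 0, 0, 0, 0, 0, 0, 0, 0])

```text
t: 4.98
eef_pos: [0.6202, -0.0015, 0.1236]
ee_rot: [3.134, -0.0, -3.038]
force: [-0.3, 0.0, 0.8]
width: 0.0004
```

apply_moves(increments=[0, 0, -0.01, 0, 0, 0, 0, 0, -0.01, 0, 0, 0, 0, 0, -0.01, 0, 0, 0, 0, 0, 0, 0, 0, 0])

```text
t: 5.32
eef_pos: [0.6175, -0.0011, 0.0876]
ee_rot: [3.134, -0.005, -3.039]
force: [0.3, -0.2, -0.3]
width: 0.0007
```

Run:
```python
from h import *
s=arm.get_state();print(s["t"],s["eef_pos"],s["ee_rot"],s["force"])
a=optics.grab_frame("side")[...,::-1];b=optics.grab_frame("top")[...,::-1]
f=lambda i,x,y:cv2.resize(i[y:y+70,x:x+70],(400,400),interpolation=cv2.INTER_CUBIC)
cv2.imwrite("pics/p3.png",np.hstack([f(a,220,135),f(b,165,140)]))
```

```text
5.3167 [ 0.61746808 -0.00111313  0.08759515] [ 3.133803   -0.00497298 -3.03862751] [ 0.26610371 -0.16644228 -0.27143622]
```

View pics/p3.png

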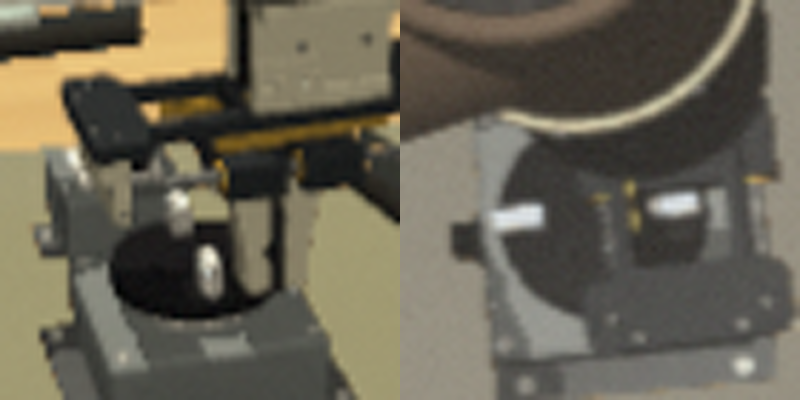

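The side crop shows the fingertips just behind the right rib on its drive side, with a clear gap. I'll raise them slightly and push toward −x.

apply_moves(increments=[-0.004, 0, 0.004, 0, 0, 0, -0.006, 0, 0, 0, 0, 0, -0.006, 0, 0, 0, 0, 0])

```text
t: 5.67
eef_pos: [0.6038, -0.0003, 0.0949]
ee_rot: [3.134, 0.001, -3.037]
force: [5.7, -1.9, -1.9]
width: 0.0005
```

apply_moves(increments=[-0.006, 0, 0, 0, 0, 0, -0.006, 0, 0, 0, 0, 0])

```text
t: 5.83
eef_pos: [0.5938, 0.0001, 0.0973]
ee_rot: [3.134, 0.009, -3.036]
force: [3.9, 0.1, 2.6]
width: 0.0001
```

apply_moves(increments=[-0.007, 0, -0.003, 0, 0, 0, -0.006, 0, -0.001, 0, 0, 0])

```text
t: 6.0
eef_pos: [0.5823, 0.0008, 0.0958]
ee_rot: [3.133, 0.016, -3.035]
force: [3.0, -0.7, 1.9]
width: 0.0005
```

Run:
```python
from h import *
s=arm.get_state();print(s["t"],s["eef_pos"],s["ee_rot"],s["force"])
a=optics.grab_frame("side")[...,::-1];b=optics.grab_frame("top")[...,::-1]
f=lambda i,x,y:cv2.resize(i[y:y+70,x:x+70],(400,400),interpolation=cv2.INTER_CUBIC)
cv2.imwrite("pics/p4.png",np.hstack([f(a,220,135),f(b,165,140)]))
```

```text
6.0 [0.58228369 0.00079635 0.09578243] [ 3.13343058  0.01609391 -3.03494104] [ 2.99778573 -0.70799004  1.90056027]
```

View pics/p4.png

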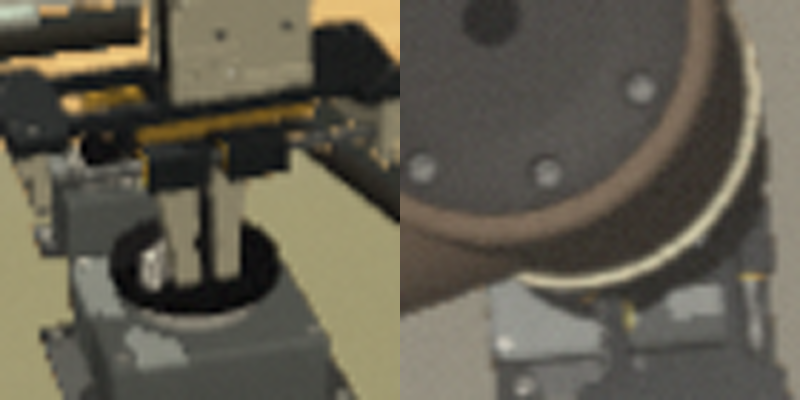

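The rib is turned well past 0.4 rad and the collar shows again, so the head has popped up against the fingertips. I'll lift straight off.

apply_moves(increments=[0, 0, 0.02, 0, 0, 0, 0, 0, 0.025, 0, 0, 0, 0, 0, 0.025, 0, 0, 0, 0, -0.02, 0.01, 0, 0.01, 0, 0, -0.02, 0, 0, 0, 0, 0, 0, 0, 0, 0, 0])

```text
t: 6.6
eef_pos: [0.5723, -0.0408, 0.1749]
ee_rot: [3.133, -0.014, -3.033]
force: [-1.5, 0.4, 0.4]
width: 0.0008
```

Run:
```python
from h import *
s=arm.get_state();print(s["t"],s["eef_pos"],s["ee_rot"],s["force"])
a=optics.grab_frame("side")[...,::-1];b=optics.grab_frame("top")[...,::-1]
f=lambda i,x,y:cv2.resize(i[y:y+90,x:x+90],(400,400),interpolation=cv2.INTER_CUBIC)
cv2.imwrite("pics/p5.png",np.hstack([f(a,210,125),f(a,200,190)]))
m=[("side",np.array(finder.landmark_of("side","reset_button_top")[0]["point"])),("top",np.array([302,208.]))]
print(m[0][1],tri(m),tri(m,.059))
```

```text
6.6 [ 0.57228833 -0.0408116   0.17486524] [ 3.13311761 -0.01418747 -3.03327561] [-1.54964491  0.35801594  0.44561827]
[235.3 239.1] (array([ 0.50196173, -0.21230219,  0.05935846]), np.float64(1.5099782836765598)) (array([ 0.50197794, -0.21220146]), np.float64(1.5081030115401575))
```

View pics/p5.png

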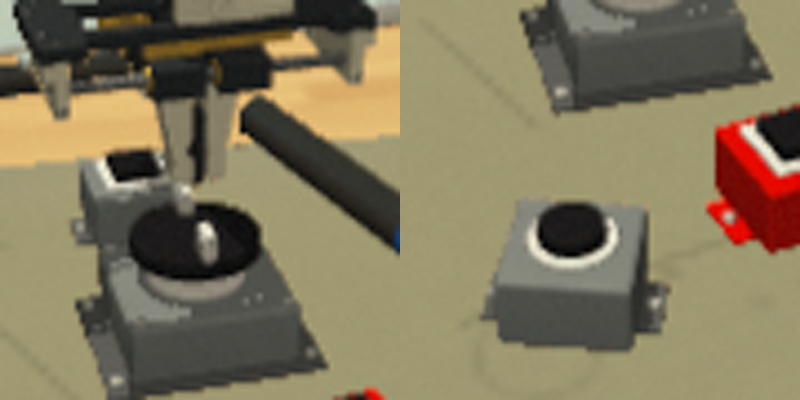

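The mushroom is out with its ribs back in line, and the reset button is out at crop (572,228). I'll move over it.

apply_moves(increments=[-0.014, -0.033, 0, 0, 0, 0, -0.014, -0.033, 0, 0, 0, 0, -0.014, -0.033, 0, 0, 0, 0, -0.014, -0.033, 0, 0, 0, 0, -0.012, -0.033, -0.01, 0, 0, 0, 0, 0, 0, 0, 0, 0, 0, 0, 0, 0, 0, 0])

```text
t: 7.33
eef_pos: [0.4979, -0.2041, 0.158]
ee_rot: [3.13, -0.026, -3.026]
force: [-0.1, 0.9, 0.4]
width: 0.0005
```

apply_moves(increments=[0.006, -0.008, -0.02, 0, -0.026, 0, 0, 0, -0.02, 0, 0, 0, 0, 0, -0.02, 0, 0, 0, 0, 0, 0, 0, 0, 0])

```text
t: 7.67
eef_pos: [0.5041, -0.2098, 0.0954]
ee_rot: [3.132, -0.0, -3.025]
force: [-1.5, 0.4, -0.8]
width: 0.0005
```

apply_moves(increments=[0, -0.002, -0.012, 0, 0, 0, 0, 0, -0.008, 0, 0, 0, 0, 0, 0, 0, 0, 0])

```text
t: 7.92
eef_pos: [0.5048, -0.2093, 0.0748]
ee_rot: [3.132, -0.003, -3.022]
force: [-0.8, 0.5, 0.3]
width: 0.0
```

apply_moves(increments=[0, -0.001, -0.005, 0, 0, 0, 0, 0, -0.003, 0, 0, 0])

```text
t: 8.08
eef_pos: [0.506, -0.2096, 0.068]
ee_rot: [3.133, -0.002, -3.02]
force: [-1.7, -0.6, 2.1]
width: 0.0004
```

apply_moves(increments=[0, 0, -0.003, 0, 0, 0, 0, 0, -0.002, 0, 0, 0, 0, 0, 0, 0, 0, 0])

```text
t: 8.33
eef_pos: [0.5062, -0.2095, 0.0646]
ee_rot: [3.134, -0.002, -3.019]
force: [-2.4, 1.5, 4.8]
width: 0.0008
```

apply_moves(increments=[0, 0, -0.002, 0, 0, 0, 0, 0, 0, 0, 0, 0])

```text
t: 8.5
eef_pos: [0.5063, -0.2096, 0.0648]
ee_rot: [3.134, -0.001, -3.018]
force: [-3.7, 1.3, 4.1]
width: 0.0005
```

apply_moves(increments=[0, 0, -0.003, 0, 0, 0, 0, 0, -0.001, 0, 0, 0])

```text
t: 8.67
eef_pos: [0.5065, -0.2097, 0.0643]
ee_rot: [3.135, 0.001, -3.017]
force: [-4.3, 1.5, 7.9]
width: 0.0001
```

7.9 N is well over the 4.5 N spring, so the button is at its stop. I'll lift off and check.

apply_moves(increments=[0, 0, 0.02, 0, 0, 0, 0, 0, 0.03, 0, 0, 0, 0, 0, 0.03, 0, 0, 0, 0, -0.03, 0.02, 0, 0, 0, 0, -0.03, 0, 0, 0, 0, 0, -0.03, 0, 0, 0, 0, 0, 0, 0, 0, 0, 0, 0, 0, 0, 0, 0, 0])

```text
t: 9.33
eef_pos: [0.5085, -0.3027, 0.1743]
ee_rot: [3.139, 0.011, -3.014]
force: [-0.2, -0.4, 0.4]
width: 0.0005
```

Run:
```python
from h import *
s=arm.get_state();print(s["t"],s["eef_pos"],s["force"])
a=optics.grab_frame("side")[...,::-1];b=optics.grab_frame("top")[...,::-1]
cv2.imwrite("pics/p6.png",np.hstack([cv2.resize(a[130:370,150:350],(400,480)),cv2.resize(b[90:330,120:320],(400,480))]))
```

```text
9.3333 [ 0.50849162 -0.30269019  0.17428161] [-0.2141022  -0.36066644  0.39825266]
```

View pics/p6.png

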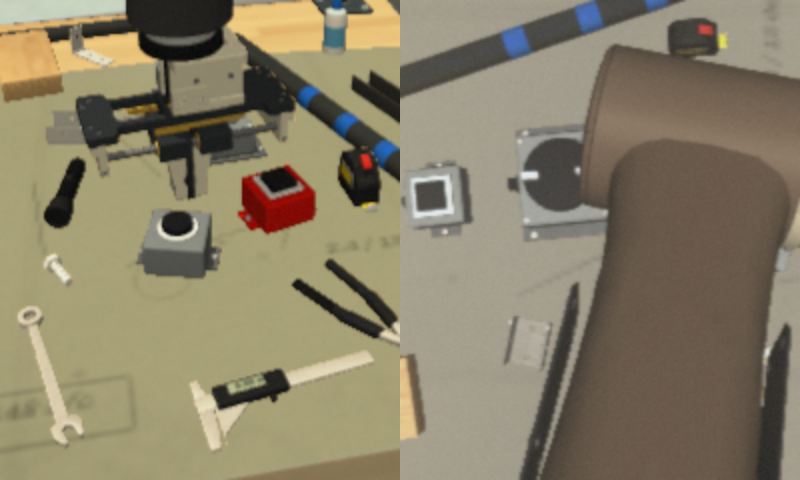

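The reset button is out again at crop (178,222). The mushroom's left rib is back at rest at crop (529,176), the loose things lie where they were, and the arm is clear. I'll hand it in.

```bash
python3 -c "
from station import arm
print(arm.job_done())"
```

```text
the job is handed in; nothing more can be done
None
```

The job is done and handed in at about 9.4 s of the 56 s allowed; no verdict was reported.

- **Press:** I pressed the mushroom to its stop with the shut fingertips. A picture after lifting off showed it latched, with the wrist force near zero.
- **Twist:** I pushed the right rib's drive cheek toward −x. The head turned and unlatched, and once the fingers were lifted it stood fully out with its ribs back in line.
- **Reset:** I pressed the round reset button until the force reached 7.9 N, against a 4.5 N spring, then let it go. The picture showed it out again.

**Last checks:** The arm was clear of everything, with less than 1 N on the wrist. The loose things that showed (all six between the two views) looked unmoved by eye. I went nowhere near the start button or the red look-alike. In the last top view the arm hid the right half of the mushroom, so its final state rests on the picture taken after the twist and on the left rib.

**What disagreed:**
- The press on the mushroom overshot and reached about 100 N at the wrist. That is under the 120 N limit but much more than needed.
- The arm drifted by a few millimetres over rows of moves, so I corrected it from the measured pose.
- The two cameras' fits disagreed by 1 to 2 pixels, a few millimetres.

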